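# Clear the crowned stud and hold the angle gauge on its mark

### The arm

A 7-joint arm with a two-finger parallel gripper is mounted at the origin on a cart in front of the work surface, level with it; the furniture and walls round the work are solid. World frame = base frame: x ahead of the robot, y to its left, z up, the work surface at z = 0. Lengths are in m, angles in rad, forces in N, time in s.
With the tool pointing down it reaches from about 0.4 to 0.9 m from the base axis. Payload 5.6 kg.
Tool frame: the origin (TCP) lies midway between the tips of the shut fingers; the grasp point (between the pads) lies 19 mm behind it; z points along the fingers, y is the line along which they close (so a half turn about z gives the same grasp; the last joint's range is limited). The gripper opens to 92 mm and grips with 3 to 60 N. Pads are 20 mm wide; open, the fingers measure 128 mm over their backs; the gripper's body (75 mm by 189 mm) begins 69 mm behind the grasp point.
Start: joints at [1.097, 0.468, -0.012, 1.603, 0.006, 1.071, -0.056], TCP at [0.271, -0.591, 0.175] pointing down, gripper open.
Joint ranges: [-2.53, 2.53], [-0.31, 2.02], [-1.57, 1.55], [0.28, 2.44], [-1.29, 4.43], [0.15, 1.84], [-2.92, 2.92]. Speed limits (rad/s): [2.57, 2.57, 3.14, 3.14, 3.14, 3.14, 3.14].

### API

Orientations are given as a 3x3 rotation matrix whose columns are the frame's x, y, z axes.
In Python, from station import env, effector, solver, viewer, workorder, search_frame, tip_of gives the robot as it stands. Calls block until the motion is done:
- env.reach(position, orientation): joint-space move of the TCP to a pose.
- env.movel(position, frame=None, rate=0.15): straight line of the TCP; frame=None keeps the orientation; rate is the mean speed in m/s.
- env.goto_joints(angles): joint-space move.
- effector.release() and effector.grasp(squeeze=None): open the fingers fully, or close them until they stop; squeeze is the grip in N (None keeps the last).
- env.pause(seconds).
- solver.inverse_kinematics(position, orientation): joint angles nearest the present ones, or None.
- env.sense(): the state.
- viewer.read_camera(name): name is "scene" or "top"; returns (picture, depth): 420x560x3 uint8, red, green, blue; 420x560 float32, m along the optical axis (not along the pixel's ray), 0 where there is no reading.
- viewer.camera_info(name): a dict with "intrinsics" (3x3 intrinsics, pixels), "eye" and "rotation" of the camera in the world. Camera axes: x right, y up, looking along -z (the intrinsics and any distortion apply to the point x, -y, -z); pixel columns grow to the right and rows downward; lengths in m; the calibration is good to about 2 mm. A picture is of the moment at which its call begins. camera_info takes no time and is no camera call.
A pose or a line that the arm cannot do raises env.PlanningError and nothing moves.
- workorder.finish_job(): hands the job in; it is judged then, once.
Trained networks look in the newest picture that a camera, given by its name, has taken for a name from the list of things; names that differ only in an ending like _2 or _b are one class to them, and where a whole thing is asked for, a point or a joint stands for the part that bears it (a point fixed in the world has none). Each returns a list of dicts, best first, with "score" (0 to 1); they miss things now and then, are a little off and sometimes report something else, mostly with a low value. They report only what shows in the picture. A call takes as long as a camera call.
- search_frame(camera, name): "at" ([x, y, z] in m, in world coordinates, good to about 4 mm: the middle of the surface that is visible of it).
- tip_of(camera, name): "at" ([x, y, z] in m, in world coordinates, good to about 4 mm: a listed point, or the origin of a listed thing).
The state is a dict: "t": time; "joint_positions": joint angles; "joint_velocities": joint speeds; "tau": joint torques, N m; "ee_pos": TCP position; "tcp_rot": TCP orientation; "wrist_force": force on the tool from outside, world axes, zero at the start; "moment": the same for the moment, N m; "gripper_width": finger opening in m; "grasp_force": force on a finger pad.
Only numpy, scipy, OpenCV 4.12 (cv2) and the standard library are available. Lean on these libraries where they do the work, as an engineer would, in place of code of your own. Each camera call takes 0.05 s, during which the arm holds its last target. There are 200 camera calls.

### The job

Take the scraper block and wipe the three loose steel chips off the crowned stud block with it (do not touch the chips with the fingers), then put the scraper back on the bench. Then grip the pendulum angle gauge by its tab, set its base lengthways on the middle of the stud's crown and rock it there until the swinging pointer settles on the black mark of the dial ring. Finish while still holding it so, the gauge steady and its base pressing lightly on the stud, and leave the other things on the bench alone.

Things in the scene. Friction and masses are not known exactly. Their poses are not given: they have to be found in the camera images.
- stud: Fixed joist offcut 60 (x) x 150 (y) x 38 mm on the bench, its length roughly away from the robot (yaw -1.5 to -1.05: its x points to the right). On its middle a stud block 60 (x) x 110 (y) mm with a crowned top: a 120 mm radius arc about x, 68 mm over the bench along y = 0, 54.6 mm at the ends. Origin: under its middle, on the bench. y along the offcut, x across it, z up.
- crown (a point): Top middle point of the stud's crown, 68 mm over the bench. A flat base set here rocks about the stud's x axis; rolled by an angle a without slipping, the base's middle stays over this point and rises 120 mm * a*a / 2.
- chip0: Loose steel chip, about 13 x 10 x 8 mm, lying at the start on the crown of the stud, within 30 mm of its middle in y and 15 mm in x. Origin: middle of its underside.
- chip1: Loose steel chip, about 13 x 10 x 8 mm, lying at the start on the crown of the stud, within 30 mm of its middle in y and 15 mm in x. Origin: middle of its underside.
- chip2: Loose steel chip, about 13 x 10 x 8 mm, lying at the start on the crown of the stud, within 30 mm of its middle in y and 15 mm in x. Origin: middle of its underside.
- scraper: Loose scraper block: a dark wooden block 22 (x) x 100 (y) x 54 mm high in all, standing upright, with a 14 mm wide, 96 mm long steel blade strip in its underside. Origin: middle of its underside; y along its length, x across (the grip width, 22 mm, wood from 4 to 54 mm up). About 0.16 kg.
- gauge: Loose pendulum angle gauge, about 0.35 kg, standing on its base; its dial on its -x side, turned to the robot's left. Origin: middle of the base's flat underside; x across, y along the base, z up. Base bar 30 (x) x 120 (y) x 10 mm; round dial body of radius 48 mm, 14 mm thick, centre 68 mm up; above it a grey grip tab 14 mm thick (x), 44 mm wide (y), 110 to 164 mm up.
- grip (a point): Where to grip the gauge: middle of its grip tab, 142 mm above the base's underside; the fingers close along the gauge's x (14 mm).
- pointer (a joint): Angle of the pointer on the gauge, rad, about the gauge's x axis. It hangs plumb by gravity, swings with a period of about 0.3 s, settles in about 1 s. 0 = along the gauge's -z (gauge upright); positive = tip towards the gauge's +y. Turning the gauge by +t about its own x (right-handed, +y end rises) makes it read -t.
- bezel (a joint): Angle of the stiff dial ring that carries the mark, same zero and sense as the pointer's. It is preset somewhere from 0.12 to 0.28 rad (towards +y) and stays put. The pointer is on the mark when both joints are equal.
- pointer_tip (a point): Tip of the thin black pointer in front of the dial, 38 mm from its pivot (the dial's centre).
- mark (a point): The inner part of the mark, a black tab 6 mm wide on the dial ring that reaches inwards over the lower part of the dial; this point is 38 mm from the dial's centre.
- tin_of_pins: Round tin, 70 mm wide, 44 mm high; bystander.
- tape_measure: Tape measure, 38 x 81 x 62 mm; bystander.
- ball_bearing: Ball bearing, 62 mm wide, 16 mm high; bystander. Beside it stands a fixed cardboard bin, 130 x 160 mm, 115 mm high, centred at world x 0.36, y 0.01.
- big_nut: Black hexagon nut, 36 x 41 x 19 mm; bystander. Ahead of it a fixed carton flap overhangs the bench: x over 0.55, y -0.27 to -0.11, 245 to 276 mm up, with the carton behind it; carry things to and from the right side nearer to the robot than its edge.

How it is judged:
On the way, in this order (a step that is already met when the one before it is completed fails the run):
1. all three chips are off the stud block, with the scraper still up at the stud (z of each of chip0, chip1, chip2 in the frame of stud below 0.048 m and z of scraper in the frame of stud above 0.05 m and horizontal distance between scraper and stud below 0.15 m and contact force between the fingers and scraper above 1 N), for 0.05 s.
2. the scraper is back on the bench, let go (height (world z) of scraper below 0.03 m and linear speed of scraper below 0.05 m/s and contact force between the fingers and scraper below 0.2 N), for 0.2 s.
3. the gauge, held, stands on the stud's crown (x of gauge in the frame of stud between -0.02 and 0.02 m and y of gauge in the frame of stud between -0.03 and 0.03 m and contact force between gauge and stud above 0.5 N and contact force between the fingers and gauge above 2 N), for 0.2 s.
At the end, for the whole second after the job is handed in: Chips off the stud, scraper on the bench; gauge still, gripped, bearing on the crown with 0.5 to 25 N, its middle within 20 mm across and 30 mm along the stud of the crown's, base along the stud within 0.2 rad; pointer tip at rest within 3 mm (half the mark) of the mark's middle (all of step 3 and z of each of chip0, chip1, chip2 in the frame of stud below 0.048 m and height (world z) of scraper below 0.03 m and distance between pointer_tip and mark below 0.003 m and velocity of joint pointer between -0.2 and 0.2 rad/s and linear speed of gauge below 0.02 m/s and contact force between gauge and stud below 25 N and angle between the x axis of gauge and the x axis of stud, either way round below 0.2 rad); the arm keeps its last pose, push and grip.
It fails at once if the fingers touch a chip (contact force between the fingers and chip0 above 0.3 N or contact force between the fingers and chip1 above 0.3 N or contact force between the fingers and chip2 above 0.3 N).
It fails at once if a bystander is shifted by more than 40 mm (distance of any of tin_of_pins, tape_measure, ball_bearing, big_nut from where it was at the start of the episode above 0.04 m).
It also fails if it takes over 72 s, if anything falls off the work surface, if the arm or the gripper's body presses on something with over 40 N, if the wrist force passes 120 N, or if a joint passes its speed limit or range.

## Working session

There is one attempt and no reset: what is moved stays moved. The work goes in short steps, each a Python script; the robot and the scene stay as the last script left them, time stands still between calls to the robot, and variables do not carry over. Pictures are saved under pics/ and viewed, at most 10 in all, crops included, and the job is handed in when it is done.

```bash
ls; mkdir -p pics
python3 - <<'E'
from station import *
import cv2,numpy as np
for c in ("scene","top"):
    p,d=viewer.read_camera(c); cv2.imwrite(f"pics/{c}0.png",p[:,:,::-1]); np.save(f"pics/{c}0.npy",d)
    i=viewer.camera_info(c); print(c,i["eye"],np.round(i["rotation"],3).tolist(),i["intrinsics"], [k for k in i])
    for n in ["stud","crown","chip0","scraper","gauge","grip","pointer_tip","mark","tin_of_pins","tape_measure","ball_bearing","big_nut"]:
        r=tip_of(c,n); print(n,[(np.round(x["at"],3).tolist(),round(x["score"],2)) for x in r[:4]])
s=env.sense(); print(s["t"],s["ee_pos"],np.round(s["tcp_rot"],2).tolist(),s["gripper_width"],s["wrist_force"])
E
```

```text
pics
scene [ 0.49181112 -0.4783226   0.93970072] [[0.984, 0.153, -0.09], [-0.178, 0.852, -0.493], [0.001, 0.502, 0.865]] [[412.22702627   0.         274.41272858]
 [  0.         412.22702627 208.26516494]
 [  0.           0.           1.        ]] ['intrinsics', 'eye', 'rotation']
stud [([0.562, 0.049, 0.0], 0.56), ([0.543, 0.263, 0.001], 0.22)]
crown [([0.564, 0.051, 0.067], 0.88), ([0.534, 0.051, 0.067], 0.41)]
chip0 [([0.564, 0.04, 0.07], 0.51), ([0.534, 0.052, 0.07], 0.36), ([0.579, 0.07, 0.069], 0.35)]
scraper [([0.465, -0.212, 0.001], 0.95)]
gauge [([0.541, 0.261, 0.0], 0.81), ([0.541, 0.258, 0.143], 0.43)]
grip [([0.544, 0.259, 0.143], 0.67)]
pointer_tip [([0.577, 0.07, 0.071], 0.18)]
mark []
tin_of_pins [([0.72, 0.198, 0.001], 0.85)]
tape_measure [([0.732, 0.076, 0.002], 0.75)]
ball_bearing [([0.443, 0.146, -0.006], 0.63)]
big_nut [([0.452, -0.341, 0.003], 0.61)]
top [ 0.46597746 -0.00639328  1.19622387] [[0.028, 0.993, -0.118], [-1.0, 0.029, 0.01], [0.013, 0.118, 0.993]] [[396.26541143   0.         274.23957236]
 [  0.         396.26541143 208.88729101]
 [  0.           0.           1.        ]] ['intrinsics', 'eye', 'rotation']
stud [([0.56, 0.051, -0.001], 0.58)]
crown [([0.56, 0.053, 0.07], 0.58)]
chip0 [([0.54, 0.259, 0.145], 0.29)]
scraper [([0.471, -0.212, 0.0], 0.75)]
gauge [([0.538, 0.257, 0.0], 0.61)]
grip [([0.539, 0.257, 0.144], 0.63)]
pointer_tip []
mark []
tin_of_pins [([0.721, 0.198, 0.001], 0.88)]
tape_measure [([0.728, 0.081, 0.0], 0.66)]
ball_bearing [([0.44, 0.15, -0.003], 0.83)]
big_nut [([0.455, -0.333, -0.002], 0.49)]
1.3 [ 0.27138922 -0.59062423  0.17548695] [[0.91, 0.42, -0.0], [0.42, -0.91, -0.0], [-0.0, -0.0, -1.0]] 0.09171920733927273 [-2.14127199e-01 -9.81396065e-01  1.61814059e-04]
```

View pictures.

View pics/scene0.png

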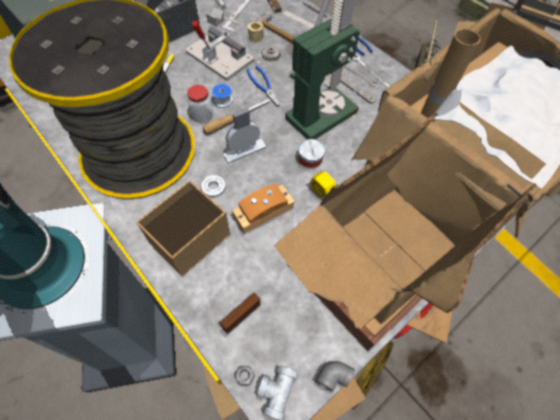

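View pics/top0.png

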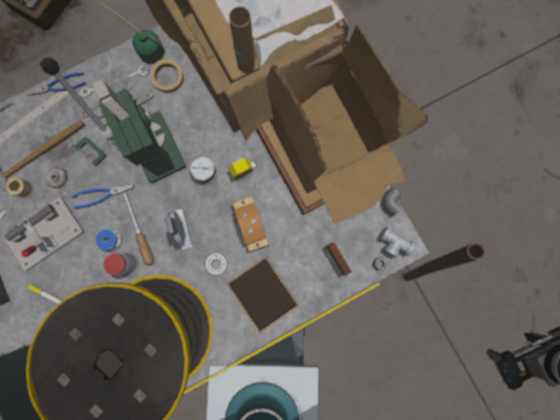

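```bash
cat > h.py <<'E'
from station import *
import cv2,numpy as np
def cloud(c,d):
    i=viewer.camera_info(c);K=i["intrinsics"]
    v,u=np.mgrid[0:d.shape[0],0:d.shape[1]]
    P=np.stack([(u-K[0,2])/K[0,0]*d,-(v-K[1,2])/K[1,1]*d,-d],-1)
    return P@np.array(i["rotation"]).T+i["eye"]
def proj(c,X):
    i=viewer.camera_info(c);K=i["intrinsics"];q=(np.array(X)-i["eye"])@np.array(i["rotation"])
    return np.stack([K[0,2]+K[0,0]*q[...,0]/-q[...,2],K[1,2]-K[1,1]*q[...,1]/-q[...,2]],-1)
def rect(P,c,r,z0,z1):
    m=(np.hypot(P[...,0]-c[0],P[...,1]-c[1])<r)&(P[...,2]>z0)&(P[...,2]<z1)
    Q=P[m]; (cx,cy),(w,h),a=cv2.minAreaRect(Q[:,:2].astype(np.float32)*1000)
    a=np.radians(a)
    if w>h: a=a
    else: a=a+np.pi/2; w,h=h,w
    a=(a+np.pi/2)%np.pi-np.pi/2
    q=Q[:,:2]-Q[:,:2].mean(0); _,_,V=np.linalg.svd(q,full_matrices=False); pa=(np.arctan2(V[0,1],V[0,0])+np.pi/2)%np.pi-np.pi/2
    return dict(n=len(Q),c=np.round([cx/1e3,cy/1e3],4).tolist(),L=round(w,1),W=round(h,1),ang=round(a,3),pca=round(pa,3),zmed=round(float(np.median(Q[:,2])),4))
E
python3 - <<'E'
from h import *
for c in ("scene","top"):
    P=cloud(c,np.load(f"pics/{c}0.npy"))
    print(c)
    print("studtop",rect(P,(.562,.05),.085,.048,.09))
    print("joist",rect(P,(.562,.05),.1,.030,.045))
    print("scraper",rect(P,(.468,-.212),.07,.045,.065))
    print("gauge base",rect(P,(.54,.26),.075,.006,.014))
    print("gauge tab",rect(P,(.54,.26),.06,.12,.175))
    print("gauge body",rect(P,(.54,.26),.06,.03,.11))
    p=cv2.imread(f"pics/{c}0.png")
    a=proj(c,[[.562,.05,.068],[.54,.26,.07]]); out=[]
    for u,v in a:
        u,v=int(u),int(v); out.append(cv2.resize(p[v-35:v+35,u-40:u+40],None,fx=5,fy=5,interpolation=cv2.INTER_CUBIC))
    cv2.imwrite(f"pics/{c}_crop.png",np.hstack(out))
cv2.imwrite("pics/crops.png",np.vstack([cv2.imread(f"pics/{c}_crop.png") for c in("scene","top")])[:, :])
im=cv2.imread("pics/crops.png");print(im.shape);cv2.imwrite("pics/crops.png",cv2.resize(im,(680,595)))
E
```

```text
scene
studtop {'n': 1036, 'c': [0.5594, 0.0502], 'L': 111.5, 'W': 62.0, 'ang': np.float64(0.368), 'pca': np.float64(0.354), 'zmed': 0.0635}
joist {'n': 425, 'c': [0.5595, 0.049], 'L': 150.8, 'W': 61.6, 'ang': np.float64(0.352), 'pca': np.float64(0.318), 'zmed': 0.0375}
scraper {'n': 481, 'c': [0.4651, -0.2107], 'L': 99.9, 'W': 22.7, 'ang': np.float64(0.563), 'pca': np.float64(0.564), 'zmed': 0.053}
gauge base {'n': 265, 'c': [0.5393, 0.2559], 'L': 120.3, 'W': 33.7, 'ang': np.float64(0.323), 'pca': np.float64(0.297), 'zmed': 0.0094}
gauge tab {'n': 263, 'c': [0.5397, 0.2546], 'L': 45.1, 'W': 16.0, 'ang': np.float64(0.331), 'pca': np.float64(0.272), 'zmed': 0.1487}
gauge body {'n': 638, 'c': [0.5374, 0.2571], 'L': 94.1, 'W': 21.9, 'ang': np.float64(0.309), 'pca': np.float64(0.273), 'zmed': 0.0761}
top
studtop {'n': 794, 'c': [0.5604, 0.0511], 'L': 110.1, 'W': 60.0, 'ang': np.float64(0.365), 'pca': np.float64(0.366), 'zmed': 0.0637}
joist {'n': 260, 'c': [0.5603, 0.0511], 'L': 150.0, 'W': 59.8, 'ang': np.float64(0.366), 'pca': np.float64(0.36), 'zmed': 0.0369}
scraper {'n': 275, 'c': [0.4658, -0.2102], 'L': 100.0, 'W': 22.8, 'ang': np.float64(0.564), 'pca': np.float64(0.563), 'zmed': 0.0528}
gauge base {'n': 179, 'c': [0.5481, 0.2294], 'L': 119.9, 'W': 80.2, 'ang': np.float64(0.253), 'pca': np.float64(0.232), 'zmed': 0.0094}
gauge tab {'n': 148, 'c': [0.5406, 0.2556], 'L': 43.1, 'W': 15.2, 'ang': np.float64(0.324), 'pca': np.float64(0.309), 'zmed': 0.1606}
gauge body {'n': 263, 'c': [0.5392, 0.2575], 'L': 93.7, 'W': 19.1, 'ang': np.float64(0.3), 'pca': np.float64(0.269), 'zmed': 0.0859}
(700, 800, 3)
```

View pics/crops.png

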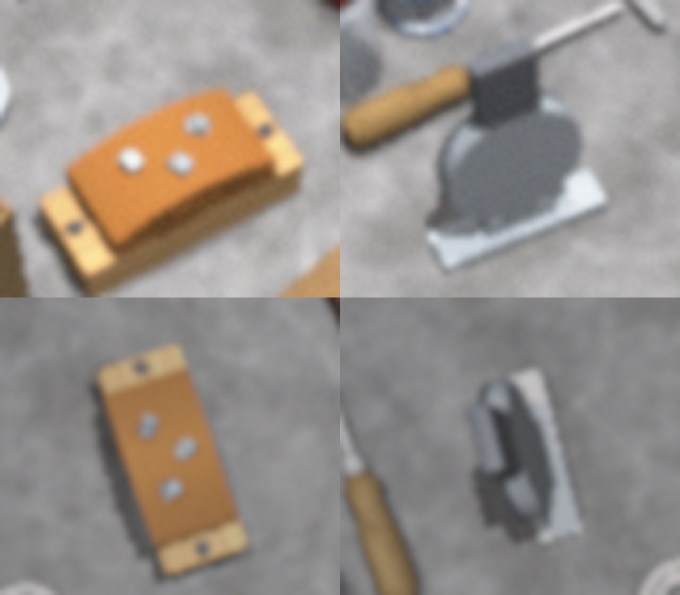

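Chips sit near the middle of the crown, at stud x/y of about (12,0), (-10,-24) and (-11,25) mm. The gauge dial faces away from both cameras. I'll check IK for the plan, then pick up the scraper.

```bash
cat >> h.py <<'E'
STUD=np.array([.560,.0508]); SA=.364          # stud centre, angle of its y axis
SY=np.array([np.cos(SA),np.sin(SA)]); SX=np.array([SY[1],-SY[0]])
def down(a,s=1):   # tool down, closing line perpendicular to direction a
    y=s*np.array([-np.sin(a),np.cos(a),0]); z=np.array([0,0,-1.]); return np.stack([np.cross(y,z),y,z],1)
SCA=.564; SC=np.array([.4655,-.2105]); OFF=-.014  # scraper; grip offset along its length
SCG=SC+OFF*np.array([np.cos(SCA),np.sin(SCA)])
def onstud(x,y,z): return np.r_[STUD+x*SX+(y+OFF)*SY,z+.025]   # scraper middle at stud x,y, blade at z
def st():
    s=env.sense(); print("t",round(s["t"],2),"p",np.round(s["ee_pos"],4),"w",round(s["gripper_width"],4),"g",round(s["grasp_force"],1) if np.isscalar(s["grasp_force"]) else s["grasp_force"],"F",np.round(s["wrist_force"],2)); return s
E
python3 - <<'E'
from h import *
for s in(1,-1):
    print(s,"pick",np.round(solver.inverse_kinematics(np.r_[SCG,.025],down(SCA,s)),2),"stud",np.round(solver.inverse_kinematics(onstud(-.04,0,.069),down(SA,s)),2),"gauge",np.round(solver.inverse_kinematics([.54,.2555,.123],down(.315,s)),2))
E
```

```text
1 pick [ 1.32  0.99 -1.33  2.01  1.1   1.14  1.62] stud [ 0.5   0.59 -0.93  1.9   0.58  0.95  1.23] gauge [ 0.29  0.78 -1.18  1.73  0.78  1.18  0.78]
-1 pick [ 0.54  0.46 -0.2   2.06  0.14  0.64 -0.76] stud [ 0.19  0.44 -0.5   1.92  0.28  0.85 -1.67] gauge [ 0.04  0.56 -0.73  1.75  0.44  1.   -2.11]
```

Run:
```python
from h import *
R=down(SCA,-1)
env.reach(np.r_[SCG,.14],R); st()
env.movel(np.r_[SCG,.025],rate=.12); effector.grasp(40); st()
env.movel([.41,-.20,.17],rate=.15)
s=st()
p,d=viewer.read_camera("scene"); P=cloud("scene",d)
cv2.imwrite("pics/s1.png",p[:,:,::-1])
print(np.round(s["joint_positions"],2))
```

```text
t 2.84 p [ 0.4535 -0.2194  0.1401] w 0.0919 g 0.0 F [ 0.19  0.04 -0.89]
t 5.3 p [ 0.4536 -0.218   0.025 ] w 0.0002 g 0.0 F [-0.25 -0.23  0.07]
t 6.47 p [ 0.4096 -0.1998  0.1693] w 0.0002 g 0.0 F [ 0.65  0.92 -0.02]
[ 0.6   0.16 -0.24  2.05  0.05  0.93 -0.67]
```

View pics/s1.png

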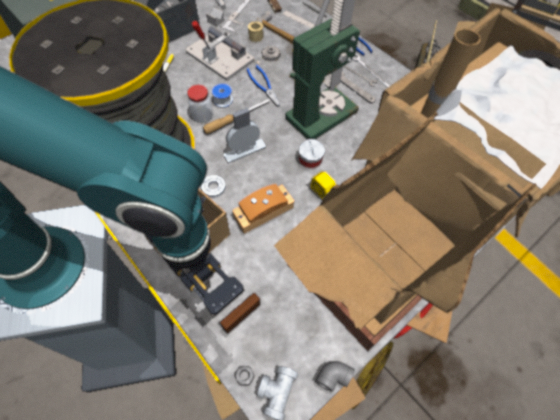

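View pics/s2.png

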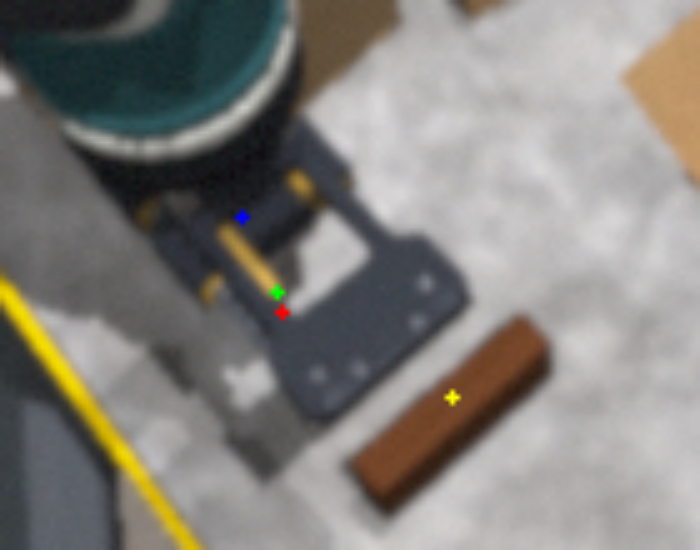

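Run:
```python
from h import *
s=env.sense(); R=np.array(s["tcp_rot"]);e=np.array(s["ee_pos"])
for c in("scene","top"):
    p,d=viewer.read_camera(c); P=cloud(c,d); Q=(P-e)@R
    m=(d>0)&(np.abs(Q[...,0])<.12)&(np.abs(Q[...,1])<.14)&(Q[...,2]<.06)&(Q[...,2]>-.2)
    q=Q[m]; print(c,len(q))
    for a in np.arange(-.2,.06,.01):
        k=q[(q[:,2]>=a)&(q[:,2]<a+.01)]
        if len(k)>3: print(f"z{a:.2f} n{len(k)} x {k[:,0].min():.3f} {k[:,0].max():.3f} y {k[:,1].min():.3f} {k[:,1].max():.3f}")
```

```text
scene 2096
z-0.19 n7 x -0.021 -0.016 y 0.014 0.018
z-0.18 n429 x -0.032 0.029 y -0.080 0.095
z-0.17 n944 x -0.032 0.030 y -0.086 0.096
z-0.16 n290 x -0.033 0.030 y -0.089 0.095
z-0.15 n248 x -0.033 0.030 y -0.083 0.087
z-0.14 n78 x -0.033 0.030 y -0.085 0.087
z-0.13 n39 x -0.032 0.028 y -0.083 0.087
z-0.09 n11 x -0.004 0.007 y 0.016 0.017
z-0.08 n9 x -0.002 0.007 y 0.015 0.016
z-0.07 n9 x -0.002 0.008 y 0.014 0.016
z-0.06 n9 x -0.003 0.007 y 0.014 0.015
z-0.05 n6 x -0.003 0.006 y 0.013 0.014
z0.05 n17 x 0.099 0.118 y -0.140 -0.134
top 1129
z-0.20 n13 x -0.019 0.018 y -0.041 -0.040
z-0.19 n9 x -0.015 0.020 y -0.041 -0.039
z-0.18 n237 x -0.030 0.030 y -0.094 0.093
z-0.17 n609 x -0.031 0.031 y -0.095 0.095
z-0.16 n52 x -0.010 0.031 y -0.094 0.090
z-0.15 n113 x -0.019 0.031 y -0.085 0.086
z-0.14 n25 x -0.020 0.031 y -0.086 0.082
z0.05 n70 x -0.002 0.120 y -0.140 -0.131
```

Run:
```python
from h import *
R=down(SCA,-1)
effector.release(); st()
env.reach(np.r_[SCG,.12],R); env.movel(np.r_[SCG,.014],rate=.12); st()
p,d=viewer.read_camera("scene"); cv2.imwrite("pics/s3.png",p[:,:,::-1][230:350,150:310]); print(rect(cloud("scene",d),SC,.07,.04,.056))
effector.grasp(30); st(); env.pause(.3); st()
p,d=viewer.read_camera("scene"); cv2.imwrite("pics/s4.png",p[:,:,::-1][230:350,150:310]); print(rect(cloud("scene",d),SC,.07,.04,.056))
a=[cv2.resize(cv2.imread(f"pics/s{i}.png"),None,fx=2.5,fy=2.5) for i in(3,4)]; cv2.imwrite("pics/s34.png",np.hstack(a))
```

```text
t 8.09 p [ 0.41 -0.2   0.17] w 0.0917 g 0.0 F [0.59 0.17 0.45]
t 9.51 p [ 0.4543 -0.2182  0.0148] w 0.0915 g 0.0 F [-0.66 -0.09  1.66]
{'n': 341, 'c': [0.4651, -0.211], 'L': 100.0, 'W': 22.7, 'ang': np.float64(0.558), 'pca': np.float64(0.562), 'zmed': 0.0527}
t 10.67 p [ 0.4537 -0.2179  0.014 ] w 0.0196 g 30.0 F [-0.05  0.44 -0.09]
t 10.97 p [ 0.4536 -0.218   0.014 ] w 0.0196 g 30.0 F [ 1.07  0.26 -0.77]
{'n': 129, 'c': [0.4655, -0.2114], 'L': 100.1, 'W': 22.6, 'ang': np.float64(0.585), 'pca': np.float64(0.559), 'zmed': 0.0524}
```

View pics/s34.png

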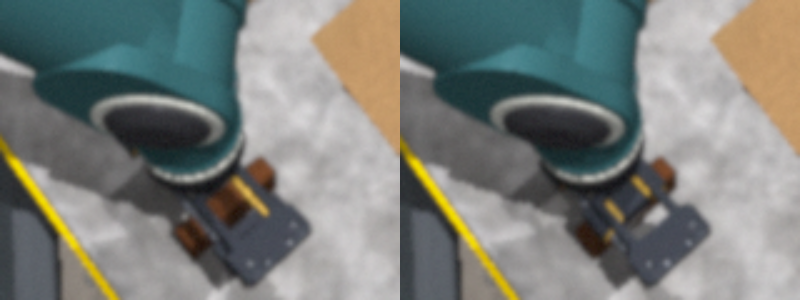

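Gripped this time: 19.6 mm opening, 30 N. Lifting, checking the hold, and moving over to the left of the stud.

```bash
cat >> h.py <<'E'
def onstud(x,y,z): return np.r_[STUD+x*SX+(y+OFF)*SY,z+.014]
E
python3 - <<'E'
from h import *
env.movel(np.r_[SCG[0]-.04,SCG[1]+.02,.15],rate=.15); s=st()
if s["gripper_width"]<.015: raise SystemExit("lost")
env.movel([.42,-.06,.17],rate=.2)
env.reach(onstud(-.05,0,.11),down(SA,-1)); s=st()
P=[cloud(c,viewer.read_camera(c)[1]) for c in("scene","top")]
R=np.array(s["tcp_rot"])
for Q in P: 
    print(rect(Q,STUD-.05*SX,.08,.15,.175))
    q=Q[(np.hypot(Q[...,0]-STUD[0],Q[...,1]-STUD[1])<.14)&(Q[...,2]>.085)&(Q[...,2]<.17)]; q=np.c_[(q[:,:2]-STUD)@SX,(q[:,:2]-STUD)@SY,q[:,2]]
    print(len(q),np.percentile(q,[0,2,50,98,100],axis=0).round(3).tolist())
E
```

```text
t 12.12 p [ 0.4132 -0.1978  0.1493] w 0.0198 g 30.0 F [ 0.16 -0.37 -2.35]
t 13.77 p [0.5286 0.0904 0.1235] w 0.0196 g 30.0 F [-0.78 -1.   -1.73]
{'n': 168, 'c': [0.5097, 0.0808], 'L': 42.1, 'W': 33.1, 'ang': np.float64(-1.318), 'pca': np.float64(0.727), 'zmed': 0.1628}
675 [[-0.066, -0.138, 0.085], [-0.057, -0.136, 0.086], [-0.037, -0.05, 0.12], [0.02, 0.037, 0.166], [0.022, 0.046, 0.17]]h.py:18: RuntimeWarning: Mean of empty slice.
  q=Q[:,:2]-Q[:,:2].mean(0); _,_,V=np.linalg.svd(q,full_matrices=False); pa=(np.arctan2(V[0,1],V[0,0])+np.pi/2)%np.pi-np.pi/2
  ret = um.true_divide(
Traceback (most recent call last):
  File "h.py", line 18, in rect
    q=Q[:,:2]-Q[:,:2].mean(0); _,_,V=np.linalg.svd(q,full_matrices=False); pa=(np.arctan2(V[0,1],V[0,0])+np.pi/2)%np.pi-np.pi/2
                                                                                          ~^^^^^
IndexError: index 0 is out of bounds for axis 0 with size 0
```

Run:
```python
from h import *
env.movel(onstud(-.048,0,.0693),rate=.08); st()
env.movel(onstud(.056,0,.0693),rate=.08); st()
env.movel(onstud(.062,0,.10),rate=.12)
for c in ("scene","top"):
    p,d=viewer.read_camera(c); cv2.imwrite(f"pics/w_{c}.png",p[:,:,::-1]); 
    r=tip_of(c,"chip0"); print([(np.round(x["at"],3).tolist(),round(x["score"],2)) for x in r[:5]])
st()
a=[]
for c in("scene","top"):
    u,v=proj(c,np.r_[STUD,.06]).astype(int); a.append(cv2.resize(cv2.imread(f"pics/w_{c}.png")[v-45:v+45,u-50:u+50],None,fx=4,fy=4))
cv2.imwrite("pics/w.png",np.hstack(a))
```

```text
t 14.53 p [0.5298 0.0909 0.0831] w 0.0196 g 30.0 F [-0.1   0.49 -1.16]
t 15.97 p [ 0.5667 -0.0058  0.0833] w 0.0196 g 30.0 F [ 0.12  0.53 -2.21]
[([0.595, -0.016, 0.004], 0.52), ([0.561, -0.004, 0.01], 0.36)]
[]
t 16.58 p [ 0.5683 -0.0119  0.1132] w 0.0198 g 30.0 F [-0.26 -0.04 -1.83]
```

View pics/w.png

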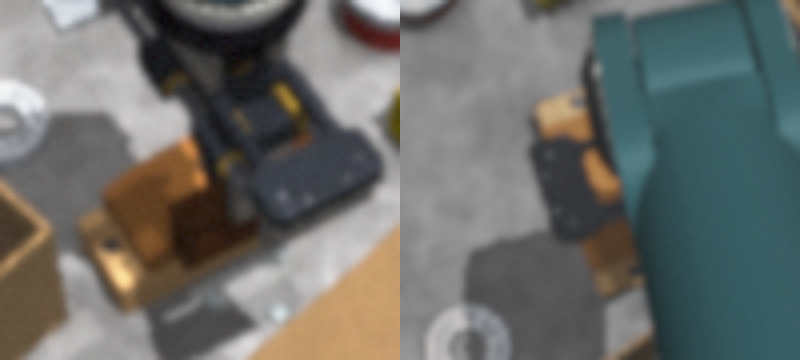

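Three chips seem to lie on the bench right of the stud, at crop pixels (275,253), (280,312) and (213,298). I'll pull back toward the robot and check the crown by depth.

Run:
```python
from h import *
env.movel(onstud(.03,-.13,.14),rate=.25); st()
for c in ("scene","top"):
    p,d=viewer.read_camera(c); P=cloud(c,d); r=tip_of(c,"chip0"); print([(np.round(x["at"],3).tolist(),round(x["score"],2)) for x in r[:5]])
    q=np.stack([(P[...,:2]-STUD)@SX,(P[...,:2]-STUD)@SY,P[...,2]],-1)
    m=(abs(q[...,0])<.028)&(abs(q[...,1])<.053); k=q[m]; arc=.068-.12+np.sqrt(.12**2-k[:,1]**2); h=k[:,2]-arc
    print(c,len(k),"visible",(abs(h)<.004).sum(),"bump",((h>.0045)&(h<.015)).sum(), k[(h>.0045)&(h<.015)][:5].round(3).tolist(), "yrange",k[abs(h)<.004][:,1].min(initial=9),k[abs(h)<.004][:,1].max(initial=-9))
    q2=q[(q[...,0]>.035)&(q[...,0]<.12)&(abs(q[...,1])<.1)&(q[...,2]>.004)&(q[...,2]<.016)]; print("bench bumps",len(q2),q2[::max(1,len(q2)//10)].round(3).tolist())
```

```text
t 17.29 p [ 0.4375 -0.0285  0.1543] w 0.02 g 30.0 F [ 0.32 -0.1  -1.48]
[([0.602, 0.026, 0.011], 0.58), ([0.555, -0.003, 0.008], 0.5), ([0.595, -0.019, 0.001], 0.38)]
scene 831 visible 799 bump 1 [[0.027, 0.009, 0.073]] yrange -0.05297429280888005 0.052721618352438646
bench bumps 58 [[0.042, 0.058, 0.006], [0.041, 0.034, 0.005], [0.046, 0.031, 0.011], [0.048, 0.03, 0.01], [0.047, 0.027, 0.005], [0.046, -0.023, 0.009], [0.051, -0.02, 0.008], [0.052, -0.023, 0.008], [0.053, -0.027, 0.008], [0.073, 0.005, 0.004], [0.079, 0.004, 0.009], [0.083, 0.008, 0.007]]
[]
top 710 visible 649 bump 4 [[0.026, 0.05, 0.063], [0.025, 0.044, 0.065], [-0.015, 0.043, 0.065], [0.012, -0.037, 0.068]] yrange -0.05289265298129122 0.05293966437765696
bench bumps 54 [[0.079, 0.089, 0.004], [0.045, 0.035, 0.008], [0.04, 0.031, 0.007], [0.044, 0.026, 0.008], [0.046, 0.022, 0.005], [0.083, 0.009, 0.011], [0.058, 0.002, 0.006], [0.042, -0.018, 0.005], [0.049, -0.024, 0.012], [0.109, -0.064, 0.005], [0.08, -0.082, 0.004]]
```

Run:
```python
from h import *
env.movel([.42,-.10,.155],down(SCA,-1),rate=.2)
T=SCG+np.array([-.012,.005])
env.movel(np.r_[T[0]-.03,T[1]+.01,.10],rate=.2)
env.movel(np.r_[T,.0155],rate=.12); st(); env.pause(.1)
effector.release(); env.movel(np.r_[T,.09],rate=.15); env.pause(.05)
env.movel([.40,-.12,.2],rate=.25)
s=st()
p,d=viewer.read_camera("scene"); print(rect(cloud("scene",d),SC,.075,.045,.06))
q=[np.round(solver.inverse_kinematics([.5402,.2552,z],down(.315,k)),2) for z in(.25,.121) for k in(1,-1)]; print(q)
```

```text
t 19.64 p [ 0.442  -0.2129  0.016 ] w 0.0198 g 30.0 F [-1.22 -0.42 -1.49]
t 22.32 p [ 0.3996 -0.1206  0.1991] w 0.092 g 0.0 F [-0.74 -0.66 -0.19]
{'n': 484, 'c': [0.4526, -0.2065], 'L': 100.1, 'W': 23.0, 'ang': np.float64(0.57), 'pca': np.float64(0.566), 'zmed': 0.0529}
[array([ 0.17,  0.48, -0.92,  1.61,  0.4 ,  1.25,  1.07]), array([ 0.08,  0.43, -0.77,  1.61,  0.31,  1.23, -2.01]), array([ 0.15,  0.63, -0.9 ,  1.74,  0.56,  1.05,  0.94]), array([ 0.01,  0.55, -0.69,  1.75,  0.41,  0.99, -2.09])]
```

```bash
cat >> h.py <<'E'
GA=.315; GC=np.array([.5402,.2552])
def rot(a,ax): return cv2.Rodrigues(np.array(ax,float)*a)[0]
def gframe(a):  # gauge rotation, y along angle a, upright
    y=np.array([np.cos(a),np.sin(a),0]); z=np.array([0,0,1.]); return np.stack([np.cross(y,z),y,z],1)
RREL=gframe(GA).T@down(GA,-1); PREL=np.array([0,0,.121])   # tool in gauge
def tool(p,Rg): return np.array(p)+Rg@PREL, Rg@RREL
E
python3 - <<'E'
from h import *
R=down(GA,-1)
env.reach(np.r_[GC,.25],R); env.movel(np.r_[GC,.121],rate=.12); st()
effector.grasp(40); s=st()
if s["gripper_width"]<.008: raise SystemExit("miss")
env.movel(np.r_[GC,.30],rate=.15); s=st(); print(np.round(s["joint_positions"],2))
# candidate view poses
for tilt in(.3,.5,.7):
    Rg=gframe(SA+np.pi)@rot(tilt,[0,1,0])
    for D in([.46,-.10,.42],[.5,-.05,.42],[.5,-.0,.35]):
        b=np.array(D)-Rg@[0,0,.068]; q=solver.inverse_kinematics(*tool(b,Rg)); print(tilt,D,Rg[:,0].round(2),None if q is None else np.round(q,2))
for a in(-.12,-.28):
    Rg=gframe(SA+np.pi)@rot(a,[1,0,0]); q=solver.inverse_kinematics(*tool(np.r_[STUD,.07],Rg)); print(a,None if q is None else np.round(q,2))
E
```

```text
t 25.09 p [0.5407 0.2556 0.1218] w 0.0918 g 0.0 F [ 1.11 -1.29 -0.33]
t 26.27 p [0.5401 0.2553 0.121 ] w 0.0131 g 40.0 F [0.28 0.05 0.64]
t 27.61 p [0.5397 0.2548 0.2989] w 0.0134 g 40.0 F [-0.06 -0.8  -2.95]
[ 0.09  0.39 -0.79  1.55  0.28  1.32 -1.99]
0.3 [0.46, -0.1, 0.42] [-0.34  0.89 -0.3 ] [-1.13 -0.26  0.81  1.72  0.49  1.59  1.61]
0.3 [0.5, -0.05, 0.42] [-0.34  0.89 -0.3 ] [-1.61 -0.29  1.14  1.65  0.56  1.64  1.47]
0.3 [0.5, -0.0, 0.35] [-0.34  0.89 -0.3 ] [ 0.93  0.22 -1.42  1.67  0.52  1.49  1.39]
0.5 [0.46, -0.1, 0.42] [-0.31  0.82 -0.48] [-1.08 -0.24  0.62  1.81  0.64  1.59  1.45]
0.5 [0.5, -0.05, 0.42] [-0.31  0.82 -0.48] [-1.55 -0.21  1.01  1.74  0.67  1.62  1.37]
0.5 [0.5, -0.0, 0.35] [-0.31  0.82 -0.48] [ 0.74  0.22 -1.38  1.73  0.69  1.54  1.2 ]
0.7 [0.46, -0.1, 0.42] [-0.27  0.71 -0.64] [-1.24 -0.23  0.62  1.91  0.81  1.64  1.26]
0.7 [0.5, -0.05, 0.42] [-0.27  0.71 -0.64] [-1.84 -0.25  1.13  1.83  0.87  1.71  1.17]
0.7 [0.5, -0.0, 0.35] [-0.27  0.71 -0.64] [ 0.49  0.28 -1.3   1.79  0.88  1.66  0.99]
-0.12 [ 0.86  0.57 -1.3   1.88  0.64  1.05  1.26]
-0.28 [ 1.01  0.36 -1.27  2.06  0.45  0.73  1.45]
```

Run:
```python
from h import *
env.movel([.53,.10,.36],rate=.25)
Rg=gframe(SA+np.pi)@rot(.5,[0,1,0]); b=np.array([.5,0,.35])-Rg@[0,0,.068]
env.reach(*tool(b,Rg)); env.pause(.8)
s=st(); R=np.array(s["tcp_rot"]); Rg=R@RREL.T; b=np.array(s["ee_pos"])-Rg@PREL
p,d=viewer.read_camera("scene"); np.savez("pics/v.npz",p=p,d=d,Rg=Rg,b=b)
for n in("mark","pointer_tip","grip"): print(n,[((Rg.T@(np.array(x["at"])-b)).round(4).tolist(),round(x["score"],2)) for x in tip_of("scene",n)[:3]])
# rectify dial plane (front face x=-7mm): 6 px/mm, gauge y right->left as seen
M=[];
q=np.array([[-.0075,-.05,.018],[-.0075,.05,.018],[-.0075,.05,.118],[-.0075,-.05,.118]])
src=proj("scene",b+q@Rg.T).astype(np.float32); print(src.round(1).tolist())
# seen from -x side: y points to the left
dst=np.float32([[550,550],[50,550],[50,50],[550,50]])
W=cv2.warpPerspective(p[:,:,::-1],cv2.getPerspectiveTransform(src,dst),(600,600),flags=cv2.INTER_CUBIC)
cv2.imwrite("pics/rect.png",W)
```

```text
t 31.64 p [0.4909 0.0238 0.3965] w 0.0129 g 40.1 F [-0.37 -0.2  -3.28]
mark [([-0.0124, 0.007, 0.0264], 0.87)]
pointer_tip [([-0.0112, -0.0007, 0.0295], 0.52), ([0.3093, 0.0012, -0.1655], 0.51)]
grip [([0.0019, -0.0009, 0.14], 0.64), ([0.1518, -0.1011, -0.2356], 0.31)]
[[264.29998779296875, 159.60000610351562], [217.3000030517578, 182.3000030517578], [198.3000030517578, 133.39999389648438], [249.60000610351562, 110.69999694824219]]
```

View pics/rect.png

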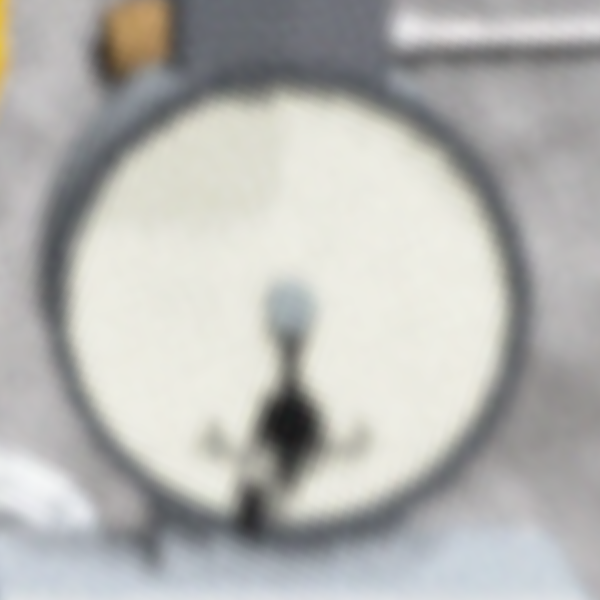

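The rectified dial shows its hub at (290,308), the pointer hanging straight down to about (290,490) and the mark at (250,512). That puts the bezel at about 0.20 rad towards +y. Now setting the gauge on the crown, rolled by -0.20.

```bash
cat >> h.py <<'E'
def onto(b,dz):
    Rg=gframe(SA+np.pi)@rot(-b,[1,0,0]); n=Rg[:,2]
    p=np.r_[STUD,.068-.12]+.12*n-.12*b*Rg[:,1]+[0,0,dz]
    return tool(p,Rg)
def fz(n=8):
    f=[]
    for _ in range(n): env.pause(.02); f.append(env.sense()["wrist_force"])
    return np.mean(f,0)
E
python3 - <<'E'
from h import *
B=.20
env.reach(*onto(B,.07)); env.movel(*onto(B,.012),rate=.12); env.pause(.3)
f0=fz(); print("air",f0.round(2)); st()
dz=.006
env.movel(*onto(B,dz),rate=.05)
while dz>-.006:
    f=fz(); print(round(dz,4),(f-f0).round(2))
    if f[2]-f0[2]>4: break
    dz-=.001; env.movel(*onto(B,dz),rate=.03)
env.pause(1.0); s=st(); print((fz()-f0).round(2),s["moment"])
E
```

```text
air [-0.15 -0.07 -3.08]
t 33.52 p [0.5374 0.0419 0.2011] w 0.0131 g 40.0 F [-0.57 -0.07 -3.66]
0.006 [0.15 0.3  0.05]
0.005 [0.31 0.18 0.08]
0.004 [0.23 0.26 0.17]
0.003 [-0.1   0.11 -0.01]
0.002 [-0.1   0.25 -0.23]
0.001 [ 0.15  0.21 -0.01]
0.0 [ 0.17 -0.11 -0.03]
-0.001 [-0.38 -0.2   5.1 ]
t 37.61 p [0.5378 0.0422 0.1884] w 0.0128 g 40.0 F [-0.04 -0.12  4.58]
[-0.34 -0.62  8.37] [-0.00943333 -0.03039553  0.00940466]
```

Run:
```python
from h import *
s=env.sense(); R=np.array(s["tcp_rot"]); Rg=R@RREL.T; b=np.array(s["ee_pos"])-Rg@PREL
print("gauge in stud xy",((b[:2]-STUD)@SX).round(4),((b[:2]-STUD)@SY).round(4),"tilt",np.arcsin(Rg[2,1]).round(4))
A=[]
for k in range(6):
    p,d=viewer.read_camera("scene"); A.append(p.astype(float))
    for n in("mark","pointer_tip"): print(n,[((Rg.T@(np.array(x["at"])-b)).round(4).tolist(),round(x["score"],2)) for x in tip_of("scene",n)[:2]])
p=np.mean(A,0).astype(np.uint8)
q=np.array([[-.0075,-.05,.018],[-.0075,.05,.018],[-.0075,.05,.118],[-.0075,-.05,.118]])
src=proj("scene",b+q@Rg.T).astype(np.float32)
dst=np.float32([[550,550],[50,550],[50,50],[550,50]])
W=cv2.warpPerspective(p[:,:,::-1],cv2.getPerspectiveTransform(src,dst),(600,600),flags=cv2.INTER_CUBIC)
cv2.imwrite("pics/rect2.png",W); st()
```

```text
gauge in stud xy 0.0001 0.0004 tilt -0.2011
mark [([-0.0126, 0.008, 0.0261], 0.64)]
pointer_tip [([-0.0512, 0.0317, -0.0536], 0.44), ([-0.0129, 0.0068, 0.0308], 0.35)]
mark [([-0.0127, 0.0093, 0.0259], 0.77)]
pointer_tip [([-0.0122, 0.0055, 0.03], 0.35), ([0.13, 0.089, -0.0546], 0.26)]
mark [([-0.013, 0.0072, 0.0306], 0.57)]
pointer_tip []
mark [([-0.0129, 0.01, 0.0308], 0.7), ([0.1344, 0.0884, -0.0557], 0.61)]
pointer_tip []
mark [([-0.0115, 0.0081, 0.03], 0.57)]
pointer_tip [([-0.0136, 0.0062, 0.0303], 0.48)]
mark [([-0.0118, 0.0087, 0.0292], 0.67)]
pointer_tip [([-0.0132, 0.0077, 0.0314], 0.48)]
t 38.64 p [0.5378 0.0423 0.1885] w 0.0132 g 40.0 F [ 0.08 -1.52  5.73]
```

View pics/rect2.png

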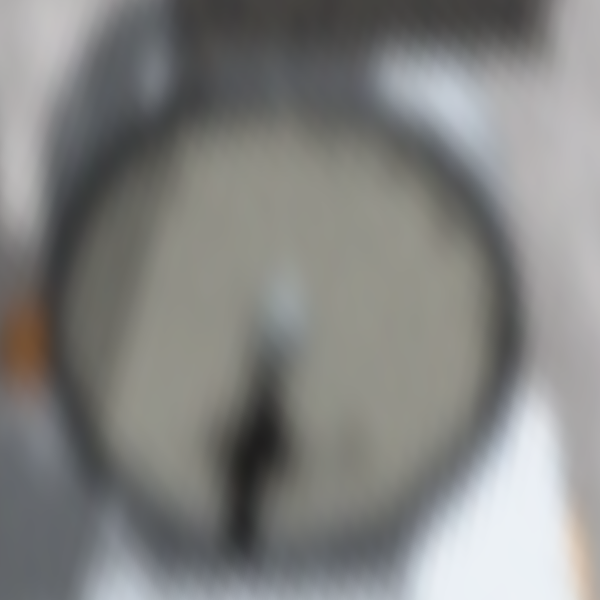

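The pointer's widest part at (258,440) and the mark at (240,540) lie on one line from the hub at (283,310), so the pointer is on the mark. The base bears on the crown with about 8 N, centred to within 1 mm by the arm's pose. Handing in.

```bash
python3 -c "
from h import *
print((fz()+[0,0,3.1]).round(2)); print(workorder.finish_job())"
```

```text
[-0.64 -0.85  8.41]
the job is handed in; nothing more can be done
None
```

I handed the job in at about 39 s on the robot's clock, but no verdict came back: the chips were wiped off, the scraper is back on the bench, and the gauge was held on the crown at about 8 N with its pointer on the mark.

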